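# Check the slide drier's plate with a surface gauge

### The arm

A 7-joint arm with a two-finger parallel gripper is mounted at the origin on the work surface. World frame = base frame: x ahead of the robot, y to its left, z up, the work surface at z = 0. Lengths are in m, angles in rad, forces in N, time in s.
With the tool pointing down it reaches from about 0.425 to 0.925 m from the base axis. Payload 6.8 kg.
Tool frame: the origin (TCP) lies midway between the tips of the shut fingers; the grasp point (between the pads) lies 19 mm behind it; z points along the fingers, x is the direction in which the jaws open and shut, and the axes are right-handed (so a half turn about z gives the same grasp; the last joint's range is limited). The gripper opens to 85 mm and grips with 20 to 120 N. Pads are 22 mm wide; open, the fingers measure 114 mm over their backs; the gripper's body (76 mm by 85 mm) begins 54 mm behind the grasp point. The pads swing forward as they close: fully open they stand 13 mm farther back than shut.
Start: joints at [1.078, 0.477, 0.022, 1.555, -0.011, 1.109, -0.083], TCP at [0.253, -0.626, 0.205] pointing down, gripper open.
Joint ranges: [-2.96, 2.96], [-0.34, 2.1], [-1.41, 1.46], [0.24, 2.44], [-1.37, 4.51], [0.17, 1.92], [-2.96, 2.96]. Speed limits (rad/s): [2.39, 2.39, 3.14, 3.14, 3.14, 3.14, 3.14].

### API

Orientations are given as a unit quaternion [w, x, y, z].
In Python, from station import bot, imaging, nets gives the robot as it stands. The module is installed in compiled form; this text tells all that it offers.
- The arm moves only by the tool apply_moves, never from a script. Its argument "moves" is text: rows parted by semicolons, each of 7 numbers parted by spaces: the gripper command: -1 is fully open, 1 is shut, values between are in proportion, then the shift along the tool's x, y, z normalised to -1 to 1, where 1 is 120 mm, then the turn, a rotation vector about the tool's x, y, z normalised to -1 to 1, where 1 is 4 degrees. In form: hand dx dy dz rx ry rz; .... A call has 1 to 12 rows; each row shifts and turns the commanded pose from where the row before left it, along the tool's axes as they then stand; what a row does not reach is not made up. A row lasts 1/12 s, in which the tool goes at most 41.7 mm and 7.16 degrees, less where a joint would pass 70% of its speed; a pose out of reach is approached as far as the arm can. A call with a number of a shift or a turn outside -1 to 1 is refused whole. A call with a gripper value outside its range is refused whole. The fingers move at their own pace and stop on an object; "force" is the grip in N (left out, the last holds). Time passes only in rows, so rows that do not move let the fingers close. It gives the time, the measured TCP pose, the force and the opening at its end, in the units of the state.
- bot.get_obs(): the state, without advancing time (a new reading comes with each control period).
- imaging.read_camera(name): name is "side" or "top" or "wrist"; returns a dict with "image" (480x640x3 uint8, red, green, blue), "fx", "fy", "cx", "cy" (pixels), "dist_coeffs" ([k1, k2, p1, p2, k3] as OpenCV has them; the pictures are not rectified), "view" (4x4, takes a point from world to camera coordinates); the wrist camera has in their place "mount" (4x4, takes a point from camera to tool coordinates, whose origin is the TCP and whose axes are the tool frame's). Camera axes: x right, y down, z forward; pixel columns grow to the right and rows downward; lengths in m; the calibration is good to about 2 mm. A picture is of the moment at which its call begins: read the wrist's pose just before it. There is no depth.
- bot.hand_in(): hands the job in, once; it reports no verdict.
Trained networks look in a picture, given as the dict that the camera call returned (one of the last four; its "shot" number tells which), for a name from the list of things; names that differ only in an ending like _2 or _b are one class to them, and where a whole thing is asked for, a point or a joint stands for the part that bears it (a point fixed in the world has none). Each returns a list of dicts, best first, with "score" (0 to 1); they miss things now and then, are a little off and sometimes report something else, mostly with a low value. They report only what shows in the picture. A call takes as long as a camera call. They do not tell look-alikes from the thing itself.
- nets.spot_in(picture, name): "rect" ([left, top, right, bottom] in pixels, round what is visible of it).
- nets.outline_of(picture, name): "region" (480x640 bool, what is visible of it) and "rect" ([left, top, right, bottom] in pixels, round what is visible of it).
- nets.spot_point(picture, name): "location" ([column, row] in pixels: a listed point, or the origin of a listed thing).
The state is a dict: "t": time; "q": joint angles; "joint_vel": joint speeds; "joint_torque": joint torques, N m; "eef_pos": TCP position; "tool_rot": TCP orientation; "contact_force": force on the tool from outside, world axes, zero at the start; "torque": the same for the moment, N m; "gripper_width": opening from 0.0 (shut) to 1.0 (fully open).
Only numpy, scipy, OpenCV 4.12 (cv2) and the standard library are available. Lean on these libraries where they do the work, as an engineer would, in place of code of your own. Each camera call takes 0.05 s, during which the arm holds its last target.

### The job

The coating of the slide drier's sloping plate is to be checked at its engraved ring, which the small white carton is covering: set the carton down upright on the black rubber mat and let go of it. Then take the pen-style gauge out of its stand and put its sprung tip inside the ring, square to the sloping plate, pressed gently until the tip is about half-way in but not bottomed, and finish while still holding the gauge steadily there. Do not drop the carton or the gauge, do not press hard, and leave everything else on the bench where it is.

Things in the scene. Friction and masses are not known exactly. Their poses are not given: they have to be found in the camera images.
- carton_center (a point): centre of the small plain white carton lying on the sloping plate, against its ledge, over the marked spot: 90 (x, up the slope) x 50 (y, level) x 48 (z, square to the plate) mm, about 0.12 kg, rigid, closed. This point is 24 above its underside. Grasp across the 50 mm width, from above and square to the plate
- mat: thin black rubber mat fixed on the bench, 160 (x) x 140 (y) x 3 high; origin at the centre of its underside. It may be on either side of the gauge stand
- stand: white block that holds the gauge, fixed to the bench, 90 (x) x 80 (y) x 60 high, with an upright through hole 22 across in the middle; origin at the centre of its underside
- gauge_mid (a point): centre of the grip of the pen-style gauge, about 0.12 kg, standing nose down in the stand; z runs from nose to grip. Grip: grey bar 30 (x) x 22 (y) x 80 (z) mm, gripped across its 22. Below it a round nose, 18 across, 40 long, sits in the hole (the grip rests on the stand's top): lift straight up 55 or more. Nose end 80 below this point, free tip end 92 below
- tip_end (a point): the end of the gauge's steel measuring tip, a sprung pin 6 across that sticks 12 out of the nose, on the gauge's axis; axes as the gauge's
- tip (a joint): how far the sprung tip is pushed into the nose, in m: 0 free, 0.012 fully in. The push needed is 0.7 N at first and rises by 0.35 N for each mm (2.8 N half-way, 4.9 N fully in, then rigid)
- plate: grey sloping plate of the slide drier (fixed white case 250 x 270 mm): 200 (x, up the slope) x 260 (y, level). Origin: the marked spot on its surface, 85 above the bench. z is square to the surface, leaning 20 degrees from vertical towards the robot. Its lower edge, 70 below the spot, has a ledge 8 thick standing 12 above the surface; its upper edge is 130 above the spot
- spot (a point): the marked spot: centre of a dark engraved ring (24 mm outside, 20 mm inside) on the sloping plate, same axes as the plate; hidden under the carton at the start
- tube_rack: bystander, to be left where it is: white test-tube rack with red-capped tubes, 80 x 160 x 94 high mm; origin at the centre of its underside
- tape: bystander, to be left where it is: roll of tape lying flat, 84 across, 19 high mm; origin at the centre of its underside
- marker: bystander, to be left where it is: marker pen lying down, 125 long, 12 thick mm; origin at the centre of its underside
- big_carton: bystander, to be left where it is: large plain white carton, 160 x 100 x 60 high mm; origin at the centre of its underside
- jar: bystander, to be left where it is: squat amber glass jar, 64 across, 90 high mm; origin at the centre of its underside
- tip_tray: bystander, to be left where it is: open clear plastic tray, 80 x 120 x 45 high mm; origin at the centre of its underside
- beaker: bystander, to be left where it is: open glass beaker, 70 across, 85 high mm; origin at the centre of its underside
- bottle: bystander, to be left where it is: white bottle, 60 across, 150 high mm; origin at the centre of its underside
There are look-alikes about, which are no part of the job. What is shaped like the part that bears carton_center but yellow is not meant.

How it is judged:
By the outcome, as a careful person would: the job done as asked, in the order asked, and still so for the second after the job is handed in, while the arm keeps its last pose, push and grip.
It also fails if it takes over 59 s, if anything falls off the work surface, if the arm or the gripper's body presses on something with over 40 N, if the wrist force passes 120 N, or if a joint passes its speed limit or range.

## Working session

There is one attempt and no reset: what is moved stays moved. The work goes in short steps, Python scripts to look and compute and a tool call to move; the robot and the scene stay as the last step left them, time stands still between calls to the robot, and variables do not carry over. Pictures are saved under pics/ and viewed, and the job is handed in when it is done.

Besides the shell and the picture viewer there is one more tool, called after "Emit:" as name(argument=value, ...) on one line, values as JSON. apply_moves: Moves the arm, as the interface text tells. Scaled input: -1 to 1 covers 120 mm each way for a shift and 4 degrees each way for a turn. Its arguments: {"type":"object","properties":{"moves":{"type":"string"},"force":{"type":"number"}},"required":["moves"]}

```bash
mkdir -p pics; ls; cat > h.py <<'E'
import numpy as np, cv2
from station import bot, imaging, nets
from scipy.spatial.transform import Rotation as R
def save(p,n): cv2.imwrite('pics/'+n+'.png',p['image'][:,:,::-1])
def K(p): return np.array([[p['fx'],0,p['cx']],[0,p['fy'],p['cy']],[0,0,1.]])
def tool():
    o=bot.get_obs(); q=o['tool_rot']; T=np.eye(4); T[:3,:3]=R.from_quat([q[1],q[2],q[3],q[0]]).as_matrix(); T[:3,3]=o['eef_pos']; return T
def shot(n):
    T=tool(); p=imaging.read_camera(n)
    p['c2w']=T@np.array(p['mount']) if n=='wrist' else np.linalg.inv(np.array(p['view']))
    return p
def ray(p,uv):
    u=cv2.undistortPoints(np.array([[uv]],float),K(p),np.array(p['dist_coeffs'],float))[0,0]
    d=p['c2w'][:3,:3]@np.array([u[0],u[1],1]); return p['c2w'][:3,3],d/np.linalg.norm(d)
def atz(p,uv,z):
    c,d=ray(p,uv); return c+d*(z-c[2])/d[2]
def proj(p,X):
    w2c=np.linalg.inv(p['c2w']); r=cv2.Rodrigues(w2c[:3,:3])[0]
    return cv2.projectPoints(np.array(X,float).reshape(-1,1,3),r,w2c[:3,3],K(p),np.array(p['dist_coeffs'],float))[0][:,0]
def tri(rs):
    A=0;b=0
    for c,d in rs:
        M=np.eye(3)-np.outer(d,d); A=A+M; b=b+M@c
    return np.linalg.solve(A,b)
E
python3 - <<'E'
from h import *
for n in ['top','side']:
    p=shot(n); save(p,n+'0'); print(n,p['c2w'][:3,3].round(3))
    for k in ['carton_center','mat','stand','gauge_mid','tip_end','plate','spot','tube_rack','tape','marker','big_carton','jar','tip_tray','beaker','bottle']:
        print(k,[(np.round(a['location'],1).tolist(),round(a['score'],2)) for a in nets.spot_point(p,k)[:3]])
print(bot.get_obs())
E
```

```text
pics
top [0.3   0.    1.257]
carton_center [([349.7, 306.8], 0.94), ([297.0, 298.6], 0.93), ([178.2, 295.6], 0.9)]
mat [([446.6, 245.8], 0.81)]
stand [([371.6, 258.5], 0.9)]
gauge_mid []
tip_end [([241.2, 317.5], 0.61)]
plate [([259.6, 207.9], 0.56)]
spot [([255.0, 212.6], 0.9)]
tube_rack [([403.1, 186.3], 0.83)]
tape [([412.1, 313.3], 0.7)]
marker [([503.6, 238.4], 0.66)]
big_carton [([132.9, 243.7], 0.76)]
jar [([156.1, 188.3], 0.85), ([242.5, 314.3], 0.63)]
tip_tray [([239.3, 317.7], 0.82)]
beaker [([349.5, 166.2], 0.76), ([134.8, 243.6], 0.74), ([501.2, 239.0], 0.29)]
bottle [([469.8, 193.3], 0.81), ([254.9, 208.8], 0.57)]
side [-0.024  1.22   1.125]
carton_center [([283.9, 264.7], 0.87), ([393.2, 257.5], 0.81), ([319.0, 365.6], 0.77)]
mat [([370.5, 203.4], 0.8)]
stand [([376.7, 176.6], 0.72), ([351.9, 244.5], 0.55)]
gauge_mid [([353.6, 212.3], 0.56)]
tip_end [([333.4, 183.0], 0.22)]
plate [([277.5, 265.0], 0.62)]
spot [([275.9, 266.6], 0.95)]
tube_rack [([311.3, 208.6], 0.84)]
tape [([411.3, 230.3], 0.73)]
marker [([376.2, 177.5], 0.6)]
big_carton []
jar [([194.0, 359.1], 0.64)]
tip_tray [([363.6, 331.4], 0.92)]
beaker [([273.5, 229.7], 0.79), ([330.7, 182.8], 0.32), ([284.5, 263.5], 0.16)]
bottle [([331.3, 181.2], 0.91)]
{'t': 1.6, 'q': array([ 1.0778958 ,  0.4769991 ,  0.02240301,  1.55538231, -0.0115136 ,
        1.10931323, -0.08306198]), 'joint_vel': array([-0.00178997,  0.00010302, -0.0025802 ,  0.00088151,  0.00042138,
       -0.000303  ,  0.00026747]), 'joint_torque': array([-4.22034009e-05, -5.96310711e+01,  1.60643801e+00, -2.81540823e+01,
        1.24670891e-02,  1.49599160e-03, -2.29902906e-05]), 'eef_pos': array([ 0.25339526, -0.62565617,  0.20471605]), 'tool_rot': array([-4.14217079e-06,  8.29271371e-01, -5.58846127e-01,  1.75921539e-05]), 'contact_force': array([ 0.03885303,  0.73399994, -0.76961825]), 'torque': array([-0.04072436, -0.00744025, -0.00482622]), 'gripper_width': 1.003647146178425}
```

View pics/top0.png

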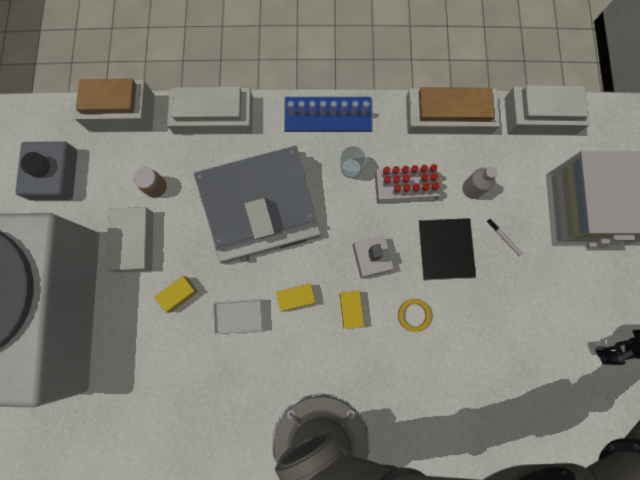

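View pics/side0.png

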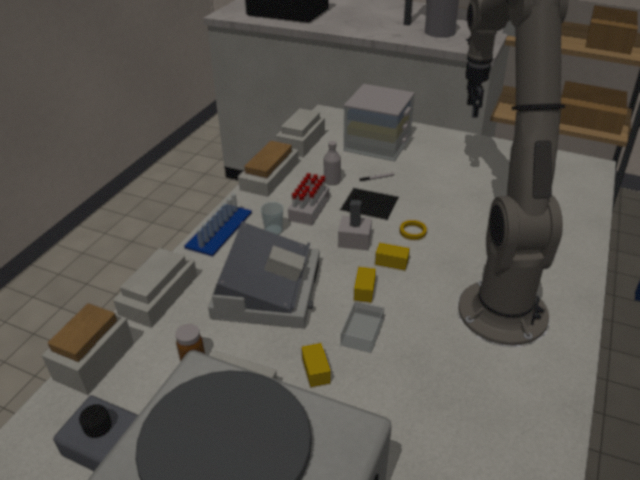

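```bash
python3 - <<'E'
from h import *
p=shot('top'); im=p['image'][:,:,::-1]
c=cv2.resize(im[140:270,185:335],None,fx=5,fy=4.6,interpolation=cv2.INTER_CUBIC); cv2.imwrite('pics/c1.png',c[:600])
c=cv2.resize(im[205:295,340:490],None,fx=5,fy=5,interpolation=cv2.INTER_CUBIC); cv2.imwrite('pics/c2.png',c)
print(p['fx'],p['cx'],p['cy'],p['dist_coeffs'])
w=shot('wrist'); print(np.array(w['mount']).round(3).tolist(),w['fx']); save(w,'w0')
for n in ['mat','stand']:
    o=nets.outline_of(p,n)[0]; cs,_=cv2.findContours(o['region'].astype(np.uint8),0,1); c=max(cs,key=cv2.contourArea)
    b=cv2.boxPoints(cv2.minAreaRect(c)); print(n,b.round(1).tolist(),[atz(p,x,.003 if n=='mat' else .06).round(3).tolist() for x in b])
E
```

```text
480.3356467703512 319.52405041369474 238.3050351472745 [-0.05607706  0.          0.          0.          0.        ]
[[1.0, -0.0, -0.0, 0.0], [0.0, 0.948, 0.319, -0.082], [-0.0, -0.319, 0.948, -0.169], [0.0, 0.0, 0.0, 1.0]] 394.6030179874499
mat [[418.3999938964844, 221.1999969482422], [470.5, 216.89999389648438], [475.5, 276.79998779296875], [423.3999938964844, 281.1000061035156]] [[0.564, -0.261, 0.003], [0.576, -0.402, 0.003], [0.415, -0.407, 0.003], [0.404, -0.269, 0.003]]
stand [[350.3999938964844, 241.39999389648438], [384.5, 232.89999389648438], [393.79998779296875, 270.29998779296875], [359.70001220703125, 278.79998779296875]] [[0.5, -0.075, 0.06], [0.522, -0.162, 0.06], [0.427, -0.183, 0.06], [0.406, -0.097, 0.06]]
```

View pics/c1.png

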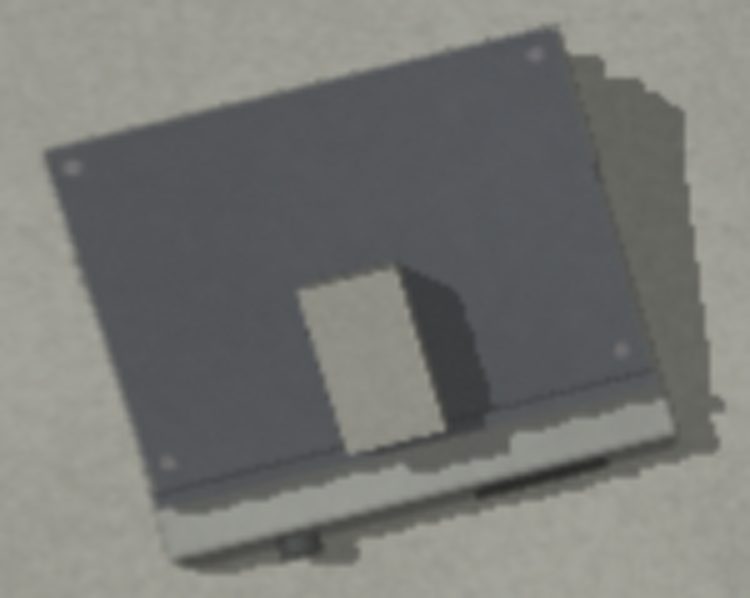

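View pics/c2.png

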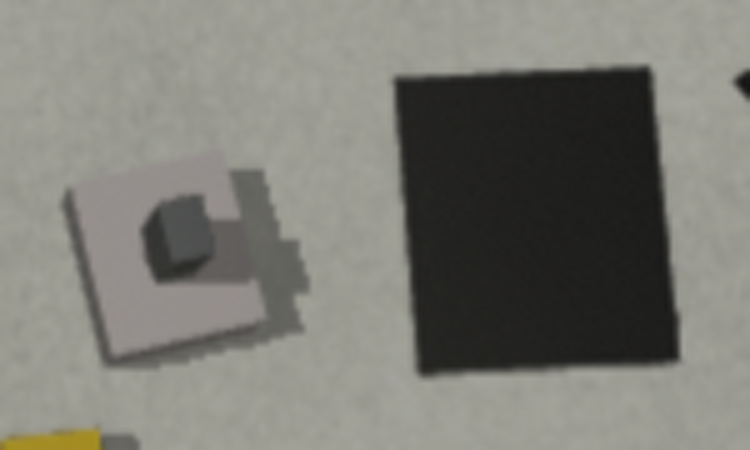

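```bash
cat >> h.py <<'E'
def plateT(x,y,yaw,z=.085):
    T=np.eye(4); T[:3,:3]=(R.from_euler('z',yaw)*R.from_euler('y',-np.deg2rad(20))).as_matrix(); T[:3,3]=[x,y,z]; return T
def ap(T,X): X=np.atleast_2d(X); return X@T[:3,:3].T+T[:3,3]
E
python3 - <<'E'
from h import *
from scipy.optimize import least_squares as ls
p=shot('top')
X=np.array([[.13,.13,0],[.13,-.13,0],[-.07,-.13,.012],[-.07,.13,.012]])
U=np.array([[194,172.6],[297,145.4],[316,220.4],[216,247.6]])
for z in (.085,):
  r=ls(lambda v:(proj(p,ap(plateT(*v[:3]),X))-U).ravel(),[.5,.15,.2]); print(r.x,np.degrees(r.x[2]),r.fun.round(1))
T=plateT(*r.x)
C=np.array([[244.6,203],[264.6,197.6],[274,233.5],[255.4,238.9]])
def cp(v,h=.048): 
    c,s=np.cos(v[2]),np.sin(v[2]); B=np.array([[.045,.025],[.045,-.025],[-.045,-.025],[-.045,.025]])@np.array([[c,s],[-s,c]])+v[:2]
    return np.c_[B,np.full(4,h)]
r2=ls(lambda v:(proj(p,ap(T,cp(v)))-C).ravel(),[0,0,0]); print('carton in plate',r2.x,r2.fun.round(1)); print(ap(T,[r2.x[0],r2.x[1],.024]))
s=shot('side'); im=s['image'].copy()
for q,col in ((X,(255,0,0)),(cp(r2.x),(0,255,0)),([[0,0,0]],(255,0,255))):
    for u in proj(s,ap(T,q)): cv2.circle(im,tuple(int(round(a*4)) for a in u),6,col,1,shift=2)
cv2.imwrite('pics/s1.png',cv2.resize(im[150:350,180:420,::-1],None,fx=3,fy=3))
E
```

```text
[0.58090468 0.15370622 0.26606295] 15.244283850128115 [-0.2 -1.7 -0.9 -1.4  0.7  1.6  0.4  1.4]
carton in plate [-0.01984315  0.00283078  0.00230833] [-0.1  0.1  0.1  0.1  0.7 -0.1 -0.6 -0.1]
[[0.55425035 0.14937628 0.10076586]]
```

View pics/s1.png

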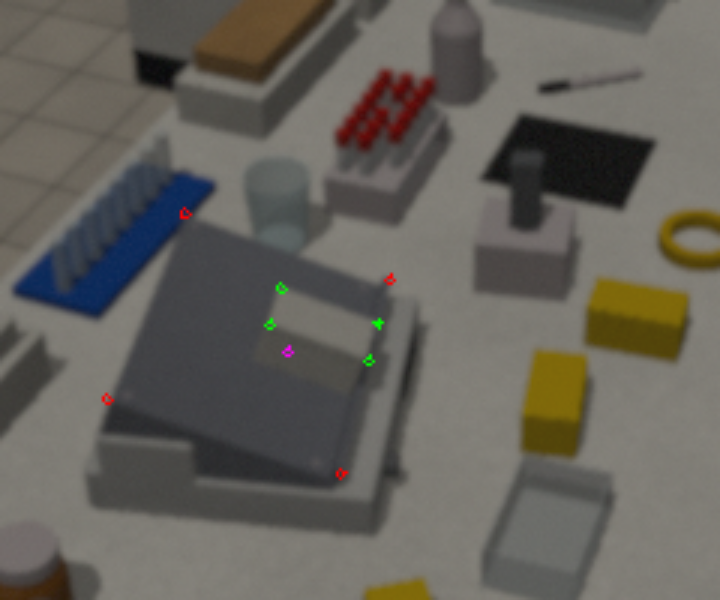

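View pics/w0.png

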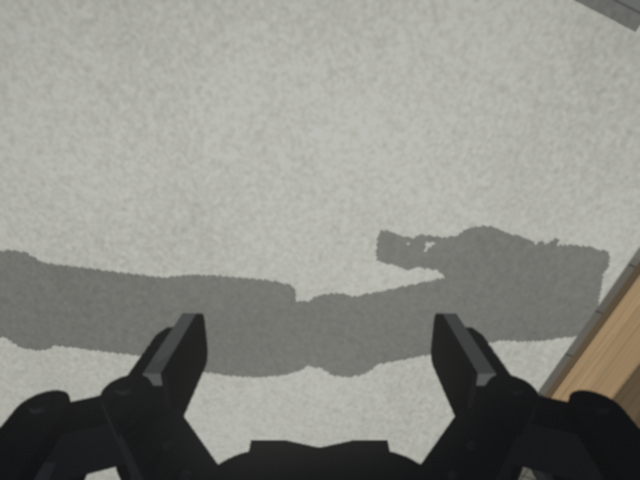

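```bash
cat >> h.py <<'E'
def gT(P,pos,tilt=True):
    """tool pose: tool z=-normal of frame P, tool x=-y of P, tool y=-x of P"""
    T=np.eye(4); T[:3,:3]=np.c_[-P[:3,1],-P[:3,0],-P[:3,2]]; T[:3,3]=pos; return T
def plan(T1,N,g,T0=None,dec=3):
    T0=tool() if T0 is None else T0
    rv=R.from_matrix(T0[:3,:3].T@T1[:3,:3]).as_rotvec(); d=T1[:3,3]-T0[:3,3]; 
    print('# dist mm',(np.linalg.norm(d)*1e3).round(1),'turn',np.degrees(np.linalg.norm(rv)).round(1))
    P=T0[:3,3].copy();Rm=T0[:3,:3].copy(); out=[]
    for i in range(N):
        k=N-i
        s=np.round(Rm.T@((T1[:3,3]-P)/k)/.12,dec); w=np.round(np.degrees(R.from_matrix(Rm.T@T1[:3,:3]).as_rotvec())/k/4,dec)
        out.append(' '.join(f'{v:g}' for v in [g,*(s+0),*(w+0)])); P=P+Rm@(s*.12); Rm=Rm@R.from_rotvec(np.radians(w*4)).as_matrix()
    print('; '.join(out)); T=np.eye(4);T[:3,:3]=Rm;T[:3,3]=P; return T
E
python3 - <<'E'
from h import *
P=plateT(.5809,.1537,.266); a=tool()
b=a.copy(); b[:3,3]=[.42,-.30,.28]; b2=plan(b,10,-1,dec=2)
T=gT(P,[.498,.134,.265]); plan(T,13,-1,b2,dec=2)
E
```

```text
# dist mm 373.5 turn 0.0
-1 -0.2 -0.23 -0.06 0 0 0; -1 -0.2 -0.23 -0.06 0 0 0; -1 -0.2 -0.23 -0.06 0 0 0; -1 -0.2 -0.23 -0.06 0 0 0; -1 -0.2 -0.23 -0.06 0 0 0; -1 -0.2 -0.23 -0.07 0 0 0; -1 -0.2 -0.23 -0.06 0 0 0; -1 -0.2 -0.23 -0.07 0 0 0; -1 -0.2 -0.23 -0.06 0 0 0; -1 -0.19 -0.24 -0.07 0 0 0
# dist mm 441.4 turn 21.1
-1 -0.24 -0.15 0.01 0.38 0.02 0.13; -1 -0.24 -0.15 0.01 0.38 0.02 0.13; -1 -0.24 -0.15 0.02 0.38 0.02 0.13; -1 -0.24 -0.14 0.02 0.39 0.02 0.13; -1 -0.25 -0.14 0.02 0.38 0.02 0.13; -1 -0.25 -0.14 0.03 0.39 0.02 0.13; -1 -0.25 -0.13 0.03 0.39 0.03 0.13; -1 -0.25 -0.13 0.03 0.38 0.02 0.13; -1 -0.25 -0.13 0.04 0.39 0.03 0.13; -1 -0.25 -0.12 0.04 0.38 0.02 0.13; -1 -0.25 -0.12 0.04 0.39 0.03 0.13; -1 -0.25 -0.12 0.05 0.38 0.02 0.13; -1 -0.25 -0.11 0.05 0.39 0.03 0.12
```

Emit:
apply_moves(moves="-1 -0.2 -0.23 -0.06 0 0 0; -1 -0.2 -0.23 -0.06 0 0 0; -1 -0.2 -0.23 -0.06 0 0 0; -1 -0.2 -0.23 -0.06 0 0 0; -1 -0.2 -0.23 -0.06 0 0 0; -1 -0.2 -0.23 -0.07 0 0 0; -1 -0.2 -0.23 -0.06 0 0 0; -1 -0.2 -0.23 -0.07 0 0 0; -1 -0.2 -0.23 -0.06 0 0 0; -1 -0.19 -0.24 -0.07 0 0 0")

```text
t: 2.73
eef_pos: [0.4209, -0.2986, 0.2809]
tool_rot: [0.0, 0.829, -0.559, 0.0]
contact_force: [0.5, -0.4, 0.9]
gripper_width: 1.005
```

```bash
python3 - <<'E'
from h import *
print(tool().round(3).tolist())
P=plateT(.5809,.1537,.266)
T=gT(P,[.498,.134,.265]); plan(T,12,-1,dec=2)
E
```

```text
[[0.375, -0.927, 0.0, 0.421], [-0.927, -0.375, -0.0, -0.299], [0.0, 0.0, -1.0, 0.281], [0.0, 0.0, 0.0, 1.0]]
# dist mm 439.7 turn 21.1
-1 -0.26 -0.16 0.01 0.42 0.02 0.14; -1 -0.26 -0.16 0.02 0.42 0.02 0.14; -1 -0.26 -0.16 0.02 0.42 0.03 0.14; -1 -0.26 -0.15 0.02 0.41 0.02 0.14; -1 -0.26 -0.15 0.03 0.42 0.03 0.14; -1 -0.27 -0.15 0.03 0.41 0.02 0.14; -1 -0.27 -0.14 0.03 0.42 0.03 0.14; -1 -0.27 -0.14 0.04 0.41 0.02 0.14; -1 -0.27 -0.14 0.04 0.42 0.03 0.14; -1 -0.27 -0.13 0.05 0.41 0.02 0.14; -1 -0.27 -0.13 0.05 0.42 0.03 0.14; -1 -0.28 -0.12 0.05 0.41 0.02 0.14
```

Emit:
apply_moves(moves="-1 -0.26 -0.16 0.01 0.42 0.02 0.14; -1 -0.26 -0.16 0.02 0.42 0.02 0.14; -1 -0.26 -0.16 0.02 0.42 0.03 0.14; -1 -0.26 -0.15 0.02 0.41 0.02 0.14; -1 -0.26 -0.15 0.03 0.42 0.03 0.14; -1 -0.27 -0.15 0.03 0.41 0.02 0.14; -1 -0.27 -0.14 0.03 0.42 0.03 0.14; -1 -0.27 -0.14 0.04 0.41 0.02 0.14; -1 -0.27 -0.14 0.04 0.42 0.03 0.14; -1 -0.27 -0.13 0.05 0.41 0.02 0.14; -1 -0.27 -0.13 0.05 0.42 0.03 0.14; -1 -0.28 -0.12 0.05 0.41 0.02 0.14")

```text
t: 3.73
eef_pos: [0.4982, 0.1341, 0.2652]
tool_rot: [-0.139, 0.782, -0.598, 0.106]
contact_force: [1.2, -0.9, 0.0]
gripper_width: 0.999
```

```bash
python3 - <<'E'
from h import *
print(tool().round(3).tolist(), bot.get_obs()['q'].round(2))
w=shot('wrist'); save(w,'w1'); np.savez('w1.npz',c2w=w['c2w'])
print(np.linalg.norm(bot.get_obs()['joint_vel']))
P=plateT(.5809,.1537,.266)
print(proj(w,ap(P,[[.13,.13,0],[.13,-.13,0],[-.07,-.13,.012],[-.07,.13,.012]])).round())
print(w['dist_coeffs'],w['cx'],w['cy'])
print(nets.spot_point(w,'carton_center')[:2])
E
```

```text
[[0.262, -0.906, 0.332, 0.498], [-0.965, -0.246, 0.091, 0.134], [-0.001, -0.344, -0.939, 0.265], [0.0, 0.0, 0.0, 1.0]] [ 0.22 -0.01 -0.62  2.09  0.06  0.71 -1.75]
0.3533333980228044
[[166.  21.]
 [478.  21.]
 [457. 251.]
 [187. 251.]]
[-0.01125544  0.          0.          0.          0.        ] 318.8357226558971 237.19177775029357
[{'location': [347.1, 404.0], 'score': 0.84}, {'location': [316.3, 202.8], 'score': 0.6}]
```

View pics/w1.png

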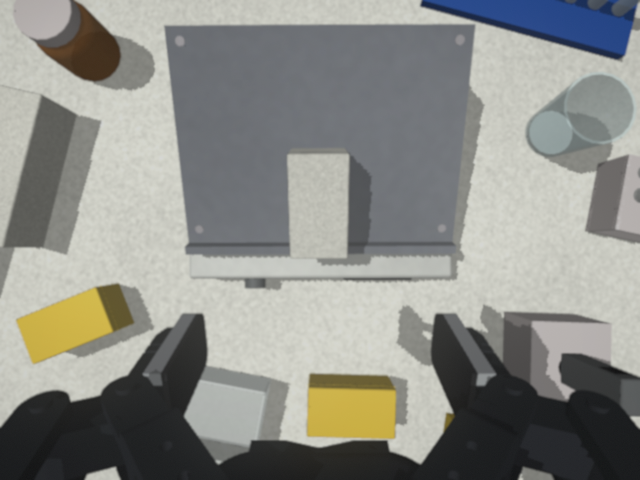

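```bash
python3 - <<'E'
from h import *
w=shot('wrist'); save(w,'w2'); np.savez('w2.npz',c2w=w['c2w'])
print(np.linalg.norm(bot.get_obs()['joint_vel']),w['c2w'][:3,3])
cv2.imwrite('pics/w2c.png',cv2.resize(w['image'][10:290,150:490,::-1],None,fx=2.3,fy=2.1,interpolation=cv2.INTER_CUBIC))
E
```

```text
0.09447536680371994 [0.51515069 0.14339242 0.45198841]
```

View pics/w2c.png

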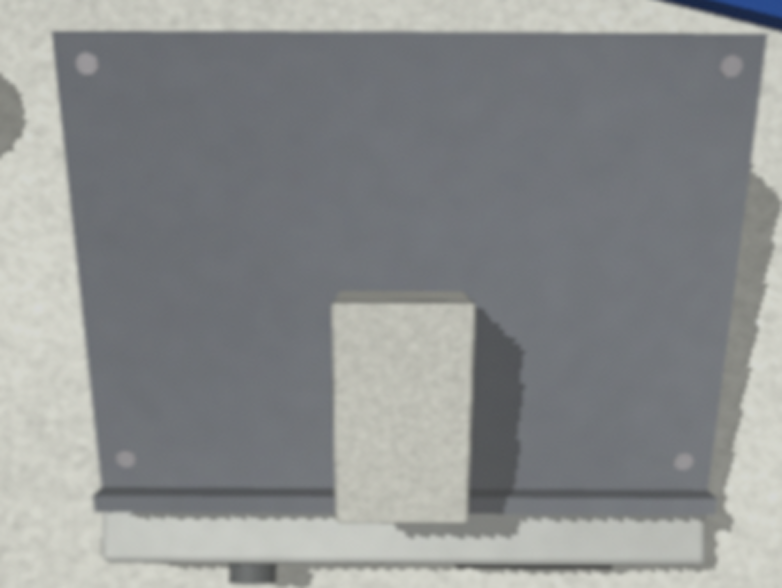

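```bash
cat > fit.py <<'E'
from h import *
from scipy.optimize import least_squares as ls
w=shot('wrist'); 
f=lambda q:np.array([[q[0]/2.3+150,q[1]/2.1+10]])[0]
U=np.array([f(q) for q in [(53,32),(766,36),(103,488),(708,488),(97,497),(714,496),(97,512),(714,513)]])
def X(e): return np.array([[.13,.13,0],[.13,-.13,0],[-.07+e,.13,0],[-.07+e,-.13,0],[-.07+e,.13,.012],[-.07+e,-.13,.012],[-.078+e,.13,.012],[-.078+e,-.13,.012]])
for e in (0,.008):
  r=ls(lambda v:(proj(w,ap(plateT(*v[:3]),X(e)))-U).ravel(),[.58,.15,.266]); print(e,r.x.round(4),r.cost,r.fun.reshape(-1,2).round(1).tolist())
  r=ls(lambda v:(proj(w,ap(plateT(*v[:4]),X(e)))-U).ravel(),[.58,.15,.266,.085]); print(e,r.x.round(4),r.cost,r.fun.reshape(-1,2).round(1).tolist())
p=shot('top')
Xt=lambda e:np.array([[.13,.13,0],[.13,-.13,0],[-.07+e,-.13,.012],[-.07+e,.13,.012]])
Ut=np.array([[194,172.6],[297,145.4],[316,220.4],[216,247.6]])
for e in (0,.008):
  r=ls(lambda v:np.r_[(proj(w,ap(plateT(*v[:3]),X(e)))-U).ravel(),(proj(p,ap(plateT(*v[:3]),Xt(e)))-Ut).ravel()],[.58,.15,.266]); print('both',e,r.x.round(4),r.cost,r.fun.reshape(-1,2).round(1).tolist())
C=np.array([f(q) for q in [(332,304),(475,304),(469,521),(337,521)]])
def cp(v,h=.048): 
    c,s=np.cos(v[2]),np.sin(v[2]); B=np.array([[.045,.025],[.045,-.025],[-.045,-.025],[-.045,.025]])@np.array([[c,s],[-s,c]])+v[:2]
    return np.c_[B,np.full(4,h)]
T=plateT(*r.x[:3])
r2=ls(lambda v:(proj(w,ap(T,cp(v)))-C).ravel(),[0,0,0]); print('carton in plate',r2.x,r2.fun.round(1)); print(ap(T,[r2.x[0],r2.x[1],.024]))
E
python3 fit.py
```

```text
0 [0.5827 0.1516 0.2699] 81.66887462066569 [[-1.2, -6.8], [1.1, -8.0], [0.2, 2.4], [-0.4, 2.9], [-0.9, 2.3], [1.1, 3.3], [-0.1, 2.9], [0.1, 3.0]]
0 [0.5838 0.1517 0.2699 0.0784] 42.79107433606836 [[1.8, -3.6], [-1.9, -4.9], [2.4, 1.3], [-2.6, 1.9], [1.4, 1.1], [-1.2, 2.2], [2.2, 1.6], [-2.1, 1.7]]
0.008 [0.5776 0.1502 0.2698] 9.902516226618 [[-1.3, -0.6], [1.2, -1.9], [-0.7, 0.0], [0.5, 0.6], [-1.8, -0.1], [2.1, 1.0], [-1.0, 0.6], [1.1, 0.7]]
0.008 [0.5781 0.1503 0.2698 0.082 ] 1.8195262774005077 [[0.1, 0.8], [-0.2, -0.5], [0.3, -0.4], [-0.5, 0.1], [-0.8, -0.6], [1.0, 0.4], [0.1, 0.0], [0.0, 0.1]]
both 0 [0.5826 0.1517 0.2699] 89.40179875624717 [[-1.4, -6.7], [1.0, -7.9], [0.0, 2.5], [-0.6, 3.0], [-1.1, 2.4], [0.9, 3.4], [-0.2, 3.0], [-0.0, 3.1], [0.5, -2.1], [-0.3, -2.2], [1.5, 0.8], [1.4, 0.9]]
both 0.008 [0.5776 0.1503 0.2698] 11.848036306727446 [[-1.5, -0.6], [1.0, -1.9], [-0.8, 0.0], [0.3, 0.6], [-2.0, -0.1], [1.9, 1.0], [-1.2, 0.6], [0.9, 0.7], [1.0, -0.2], [0.2, -0.3], [1.3, -0.3], [0.9, -0.2]]
carton in plate [-0.01531144  0.00175927  0.00439764] [-0.4 -0.9  0.4 -1.   0.1  1.1 -0.2  1.2]
[[0.55534469 0.14601699 0.1023158 ]]
```

```bash
cat >> h.py <<'E'
PL=plateT(.578,.1503,.2698)
E
python3 - <<'E'
from h import *
print((np.linalg.inv(PL)@tool())[:3,3])
T=plan(gT(PL,ap(PL,[-.017,.0018,.085])[0]),6,-1,dec=2)
plan(gT(PL,ap(PL,[-.017,.0018,.012])[0]),5,-1,T,dec=3)
E
```

```text
[-0.01571646  0.00349753  0.19687544]
# dist mm 111.9 turn 0.2
-1 0 0 0.16 0 0 -0.01; -1 0 0 0.15 0 0 -0.01; -1 0 0 0.16 0 0 -0.01; -1 0 0 0.15 0 -0.01 -0.01; -1 0.01 0 0.16 0.01 0 0; -1 0 0.01 0.15 0 -0.01 -0.01
# dist mm 73.3 turn 0.0
-1 0.001 0 0.122 0.001 0 0.001; -1 0.001 0 0.122 0 0.001 0.001; -1 0 0 0.122 0.001 0 0; -1 0.001 0 0.122 0 0.001 0.001; -1 0 0 0.123 0.001 0 0
```

Emit:
apply_moves(moves="-1 0 0 0.16 0 0 -0.01; -1 0 0 0.15 0 0 -0.01; -1 0 0 0.16 0 0 -0.01; -1 0 0 0.15 0 -0.01 -0.01; -1 0.01 0 0.16 0.01 0 0; -1 0 0.01 0.15 0 -0.01 -0.01; -1 0 0 0.12 0 0 0; -1 0 0 0.12 0 0 0; -1 0 0 0.12 0 0 0; -1 0 0 0.12 0 0 0; -1 0 0 0.12 0 0 0; -1 0 0 0 0 0 0", force=30)

```text
t: 4.98
eef_pos: [0.5575, 0.1451, 0.0893]
tool_rot: [-0.137, 0.783, -0.598, 0.105]
contact_force: [-0.3, -0.6, 0.5]
gripper_width: 0.999
```

```bash
python3 - <<'E'
from h import *
o=bot.get_obs(); print((np.linalg.inv(PL)@tool())[:3,3],o['q'].round(2),o['contact_force'])
w=shot('wrist'); save(w,'w3')
E
```

```text
[-0.01838134  0.00047583  0.01126318] [-0.01  0.35 -0.44  2.16  0.57  0.37 -2.21] [-0.31490211 -0.5659335   0.54303988]
```

View pics/w3.png

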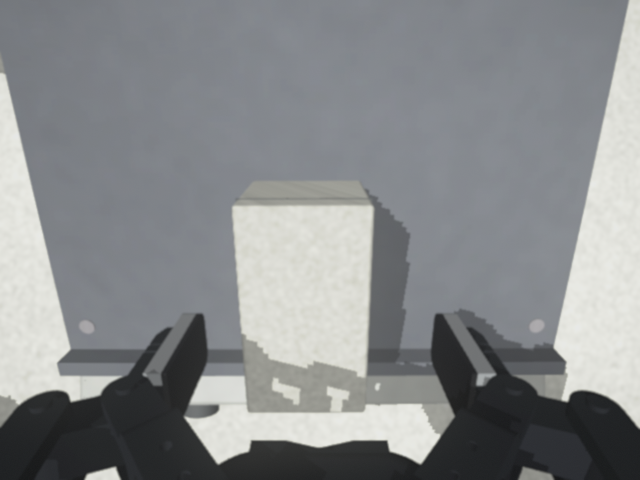

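Emit:
apply_moves(moves="-1 -0.04 0 0 0 0 0; 0 0 0 0 0 0 0; 1 0 0 0 0 0 0; 1 0 0 0 0 0 0; 1 0 0 0 0 0 0; 1 0 0 0 0 0 0; 1 0 0 0 0 0 0; 1 0 0 0 0 0 0; 1 0 0 0 0 0 0; 1 0 0 0 0 0 0", force=30)

```text
t: 5.87
eef_pos: [0.5568, 0.1522, 0.0928]
tool_rot: [-0.139, 0.784, -0.596, 0.106]
contact_force: [-4.5, -1.4, 6.9]
gripper_width: 0.572
```

```bash
python3 - <<'E'
from h import *
o=bot.get_obs(); print((np.linalg.inv(PL)@tool())[:3,3],o['gripper_width'],o['contact_force'])
w=shot('wrist'); save(w,'w4')
T=tool(); T1=T.copy(); T1[:3,3]+=PL[:3,2]*.03+PL[:3,0]*.004; plan(T1,4,1,dec=2)
E
```

```text
[-0.01608426  0.0074751   0.01416554] 0.5722630618283007 [-4.52945671 -1.35780702  6.90516389]
# dist mm 30.3 turn 0.0
1 0 -0.01 -0.06 0 0 0; 1 0 -0.01 -0.06 0 0 0; 1 0 -0.01 -0.06 0 0 0; 1 0 0 -0.07 0 0 0
```

View pics/w4.png

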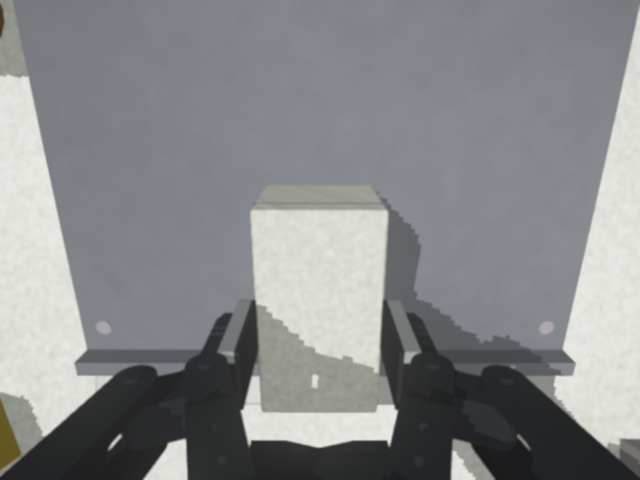

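Emit:
apply_moves(moves="1 0 -0.01 -0.06 0 0 0; 1 0 -0.01 -0.1 0 0 0; 1 0 -0.01 -0.15 0 0 0; 1 0 0 -0.2 0 0 0; 1 0 0 -0.25 0 0 0; 1 0 0 -0.25 0 0 0; 1 0 0 -0.25 0 0 0; 1 0 0 -0.1 0 0 0; 1 0 0 0 0 0 0; 1 0 0 0 0 0 0")

```text
t: 6.75
eef_pos: [0.506, 0.1378, 0.2468]
tool_rot: [-0.139, 0.783, -0.596, 0.106]
contact_force: [0.6, -0.4, -2.0]
gripper_width: 0.567
```

```bash
python3 - <<'E'
from h import *
o=bot.get_obs(); print((np.linalg.inv(PL)@tool())[:3,3],o['gripper_width'],o['contact_force'],o['q'].round(2))
w=shot('wrist'); save(w,'w5')
print([ (a['location'],a['score']) for a in nets.spot_point(w,'spot')])
print(proj(w,ap(PL,[[0,0,0]])))
s=shot('top');save(s,'top5')
print([ (a['location'],a['score']) for a in nets.spot_point(s,'spot')], proj(s,ap(PL,[[0,0,0]])))
E
```

```text
[-0.01304     0.00713019  0.17696508] 0.5667065115181817 [ 0.58726924 -0.3853872  -1.9589614 ] [ 0.24  0.04 -0.66  2.1   0.12  0.67 -1.8 ]
[([322.0, 182.9], 0.62)]
[[326.64343038 186.32805261]]
[([258.2, 207.9], 0.73)] [[260.62941849 209.25085933]]
```

View pics/w5.png

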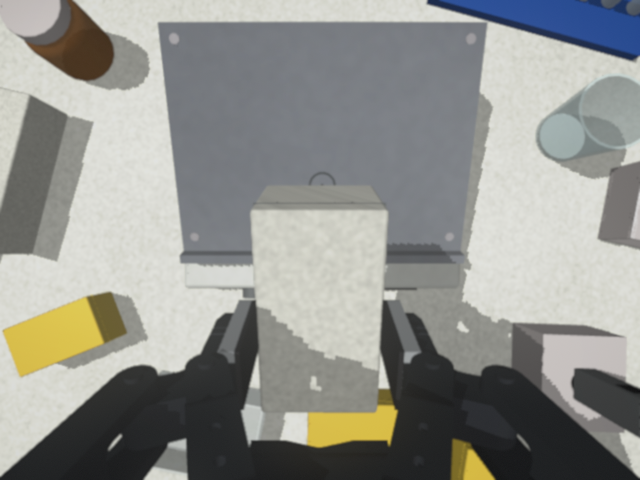

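```bash
python3 - <<'E'
from h import *
s=shot('top')
for n,u in [('bottlebase',(480,192)),('rack',(408,186)),('marker',(504,238)),('tape',(415,315))]: print(n,atz(s,u,0).round(3), atz(s,u,.09).round(3))
M=np.eye(4); M[:3,:3]=R.from_euler('z',.05).as_matrix()
T=plan(gT(M,[.47,-.12,.29]),9,1,dec=2)
T=plan(gT(M,[.478,-.335,.20]),7,1,T,dec=2)
E
```

```text
bottlebase [ 0.646 -0.433  0.   ] [ 0.621 -0.402  0.09 ]
rack [ 0.662 -0.237  0.   ] [ 0.636 -0.22   0.09 ]
marker [ 0.519 -0.491  0.   ] [ 0.503 -0.456  0.09 ]
tape [ 0.316 -0.244  0.   ] [ 0.315 -0.227  0.09 ]
# dist mm 264.5 turn 23.5
1 0.22 0.08 -0.07 -0.55 0.06 0.35; 1 0.22 0.07 -0.07 -0.55 0.06 0.35; 1 0.23 0.07 -0.06 -0.55 0.06 0.35; 1 0.23 0.07 -0.06 -0.55 0.06 0.35; 1 0.23 0.06 -0.06 -0.55 0.07 0.34; 1 0.23 0.06 -0.06 -0.55 0.06 0.35; 1 0.23 0.06 -0.05 -0.55 0.07 0.34; 1 0.24 0.05 -0.05 -0.55 0.06 0.35; 1 0.23 0.05 -0.04 -0.54 0.07 0.34
# dist mm 233.3 turn 0.0
1 0.26 0 0.11 0 0 0; 1 0.26 0 0.11 0 0 0; 1 0.25 0 0.11 0 0 0; 1 0.26 0 0.1 0 0 0; 1 0.25 0.01 0.11 0 0 0; 1 0.26 0 0.1 0 0 0; 1 0.25 0.01 0.11 -0.01 0 0
```

Emit:
apply_moves(moves="1 0.22 0.08 -0.07 -0.55 0.06 0.35; 1 0.22 0.07 -0.07 -0.55 0.06 0.35; 1 0.23 0.07 -0.06 -0.55 0.06 0.35; 1 0.23 0.07 -0.06 -0.55 0.06 0.35; 1 0.23 0.06 -0.06 -0.55 0.07 0.34; 1 0.23 0.06 -0.06 -0.55 0.06 0.35; 1 0.23 0.06 -0.05 -0.55 0.07 0.34; 1 0.24 0.05 -0.05 -0.55 0.06 0.35; 1 0.23 0.05 -0.04 -0.54 0.07 0.34")

```text
t: 7.75
eef_pos: [0.4697, -0.1213, 0.2907]
tool_rot: [-0.0, 0.724, -0.69, 0.0]
contact_force: [1.2, 0.3, -1.0]
gripper_width: 0.57
```

Emit:
apply_moves(moves="1 0.26 0 0.11 0 0 0; 1 0.26 0 0.11 0 0 0; 1 0.25 0 0.11 0 0 0; 1 0.26 0 0.1 0 0 0; 1 0.25 0.01 0.11 0 0 0; 1 0.26 0 0.1 0 0 0; 1 0.25 0.01 0.11 -0.01 0 0; 1 0 0 0 0 0 0; 1 0 0 0 0 0 0")

```text
t: 8.5
eef_pos: [0.4771, -0.3359, 0.1987]
tool_rot: [-0.0, 0.723, -0.69, -0.001]
contact_force: [0.6, -0.3, -0.8]
gripper_width: 0.567
```

```bash
python3 - <<'E'
from h import *
o=bot.get_obs(); print(tool().round(3).tolist(),o['gripper_width'],o['contact_force'],o['q'].round(2))
w=shot('wrist'); save(w,'w6')
M=np.eye(4); M[:3,:3]=R.from_euler('z',.05).as_matrix()
T=plan(gT(M,[.478,-.335,.03]),10,1,dec=2)
E
```

```text
[[0.047, -0.999, -0.001, 0.477], [-0.999, -0.047, 0.002, -0.336], [-0.002, 0.001, -1.0, 0.199], [0.0, 0.0, 0.0, 1.0]] 0.5673837536457125 [ 0.59366816 -0.27759022 -0.77654308] [ 0.71  0.35 -0.26  1.77  0.1   1.04 -1.11]
# dist mm 169.7 turn 0.1
1 0 0 0.14 0 0 0; 1 0 0 0.14 0 0 0; 1 0 0 0.14 0 0 0; 1 0 0 0.14 0 0 0; 1 0 0 0.14 0 0 0; 1 0 0 0.14 0 0 0; 1 0 0 0.14 0 0.01 0; 1 0 0 0.14 0 0 0; 1 0 0 0.15 0 0.01 -0.01; 1 0.01 0 0.14 -0.01 0 0
```

View pics/w6.png

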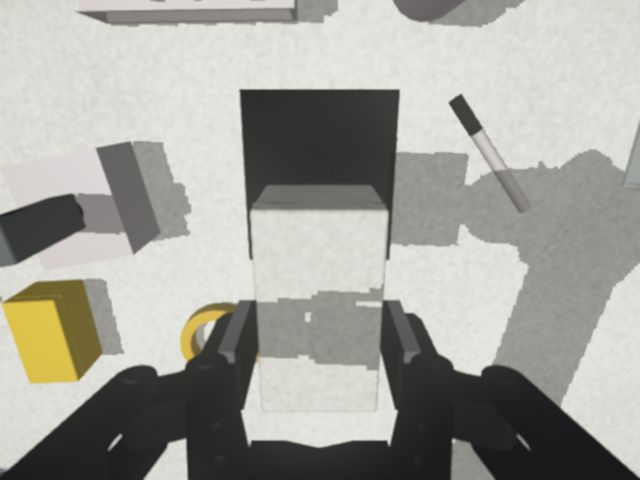

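Emit:
apply_moves(moves="1 0 0 0.14 0 0 0; 1 0 0 0.14 0 0 0; 1 0 0 0.14 0 0 0; 1 0 0 0.14 0 0 0; 1 0 0 0.14 0 0 0; 1 0 0 0.14 0 0 0; 1 0 0 0.14 0 0.01 0; 1 0 0 0.14 0 0 0; 1 0 0 0.14 0 0.01 0; 1 0 0 0.07 0 0 0; 1 0 0 0 0 0 0; 1 0 0 0 0 0 0")

```text
t: 9.55
eef_pos: [0.4794, -0.3336, 0.0419]
tool_rot: [-0.0, 0.725, -0.689, 0.001]
contact_force: [0.4, -0.0, -1.0]
gripper_width: 0.571
```

Emit:
apply_moves(moves="1 0 0 0.02 0 0 0; 1 0 0 0.02 0 0 0; 1 0 0 0.02 0 0 0; 1 0 0 0.02 0 0 0; 1 0 0 0 0 0 0")

```text
t: 9.97
eef_pos: [0.4786, -0.3345, 0.0318]
tool_rot: [-0.0, 0.724, -0.689, 0.001]
contact_force: [-0.2, -0.0, -1.8]
gripper_width: 0.564
```

Emit:
apply_moves(moves="1 0 0 0.03 0 0 0; 1 0 0 0.03 0 0 0; 1 0 0 0.02 0 0 0; 1 0 0 0 0 0 0; 1 0 0 0 0 0 0")

```text
t: 10.38
eef_pos: [0.4787, -0.3344, 0.0221]
tool_rot: [-0.0, 0.725, -0.689, 0.001]
contact_force: [0.9, 0.2, -0.4]
gripper_width: 0.567
```

Emit:
apply_moves(moves="1 0 0 0.01 0 0 0; 1 0 0 0.01 0 0 0; 1 0 0 0 0 0 0; 1 0 0 0 0 0 0")

```text
t: 10.72
eef_pos: [0.4789, -0.3345, 0.02]
tool_rot: [-0.0, 0.725, -0.689, 0.001]
contact_force: [1.1, -0.3, -1.6]
gripper_width: 0.568
```

Emit:
apply_moves(moves="1 0 0 0.01 0 0 0; 1 0 0 0.01 0 0 0; 1 0 0 0 0 0 0; 1 0 0 0 0 0 0")

```text
t: 11.05
eef_pos: [0.4791, -0.3347, 0.0179]
tool_rot: [-0.0, 0.725, -0.689, 0.002]
contact_force: [-0.6, 0.2, 2.7]
gripper_width: 0.567
```

Emit:
apply_moves(moves="1 0 0 0.01 0 0 0; 1 0 0 0 0 0 0; 0.2 0 0 0 0 0 0; -0.2 0 0 0 0 0 0; -0.6 0 0 0 0 0 0; -1 0 0 0 0 0 0; -1 0 0 0 0 0 0; -1 0 0 0 0 0 0; -1 0 0 0 0 0 0")

```text
t: 11.8
eef_pos: [0.4789, -0.3345, 0.0162]
tool_rot: [-0.0, 0.725, -0.689, 0.001]
contact_force: [-0.7, -1.0, -0.6]
gripper_width: 0.999
```

```bash
python3 - <<'E'
from h import *
o=bot.get_obs(); print(o['gripper_width'],o['contact_force'])
w=shot('wrist'); save(w,'w7')
E
```

```text
0.9988940490489273 [-0.65323787 -0.96323924 -0.62078625]
```

View pics/w7.png

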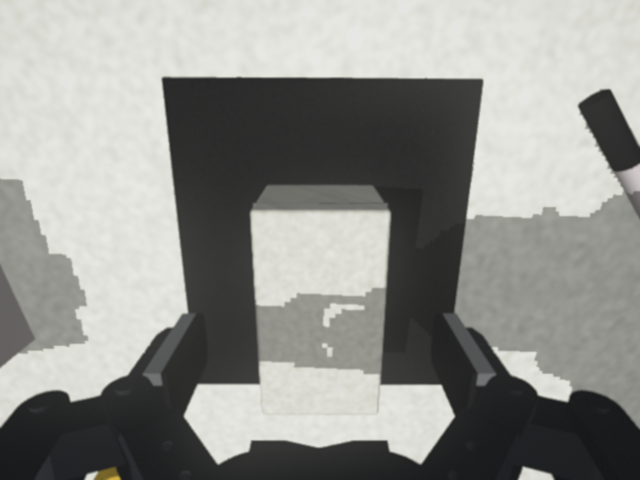

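```bash
python3 - <<'E'
from h import *
w=shot('wrist'); 
for u in [(163,78),(483,79),(190,383),(440,384)]: print('mat',atz(w,u,.003).round(3))
for u in [(251,209),(390,209),(379,413),(262,413)]: print('carton top',atz(w,u,.051).round(3))
M=np.eye(4); M[:3,:3]=R.from_euler('z',.05).as_matrix()
T=plan(gT(M,[.479,-.3345,.2]),6,-1,dec=2)
E
```

```text
mat [ 0.568 -0.263  0.003]
mat [ 0.575 -0.401  0.003]
mat [ 0.41  -0.266  0.003]
mat [ 0.416 -0.405  0.003]
carton top [ 0.525 -0.308  0.051]
carton top [ 0.527 -0.357  0.051]
carton top [ 0.438 -0.362  0.051]
carton top [ 0.436 -0.313  0.051]
# dist mm 183.7 turn 0.2
-1 0 0 -0.26 -0.01 0 0; -1 0 0 -0.25 0 0 0; -1 0 0 -0.26 -0.01 -0.01 0; -1 0 0 -0.25 0 0 0; -1 0 0 -0.26 -0.01 -0.01 0; -1 0 0 -0.25 0 0 0
```

Emit:
apply_moves(moves="-1 0 0 -0.1 0 0 0; -1 0 0 -0.26 0 0 0; -1 0 0 -0.26 0 0 0; -1 0 0 -0.26 0 0 0; -1 0 0 -0.26 0 0 0; -1 0 0 -0.26 0 0 0; -1 0 0 -0.26 0 0 0; -1 0 0 -0.2 0 0 0")

```text
t: 12.57
eef_pos: [0.4789, -0.3343, 0.2436]
tool_rot: [-0.001, 0.725, -0.689, 0.003]
contact_force: [0.7, -1.2, 0.7]
gripper_width: 0.998
```

```bash
python3 - <<'E'
from h import *
s=shot('top'); save(s,'top8'); print(atz(s,(377,251.4),.14), [ (a['location'],round(a['score'],2)) for a in nets.spot_point(s,'spot')], proj(s,ap(PL,[[0,0,0]])))
print(tool()[:3,3])
M=np.eye(4); M[:3,:3]=R.from_euler('z',.23).as_matrix()
T=plan(gT(M,[.464,-.129,.27]),7,-1,dec=2)
cv2.imwrite('pics/c8.png',cv2.resize(s['image'][140:290,185:485,::-1],None,fx=2.6,fy=2.6,interpolation=cv2.INTER_CUBIC))
E
```

```text
[ 0.46291565 -0.13242785  0.14      ] [([256.2, 210.6], 0.69)] [[260.62941849 209.25085933]]
[ 0.48088093 -0.33536333  0.24565445]
# dist mm 208.5 turn 10.3
-1 -0.25 0.01 -0.03 -0.02 -0.02 -0.37; -1 -0.25 0 -0.03 -0.02 -0.02 -0.37; -1 -0.24 -0.01 -0.03 -0.02 -0.01 -0.37; -1 -0.25 -0.01 -0.03 -0.02 -0.02 -0.37; -1 -0.24 -0.02 -0.03 -0.02 -0.01 -0.37; -1 -0.25 -0.02 -0.03 -0.02 -0.02 -0.36; -1 -0.24 -0.03 -0.03 -0.02 -0.01 -0.37
```

View pics/c8.png

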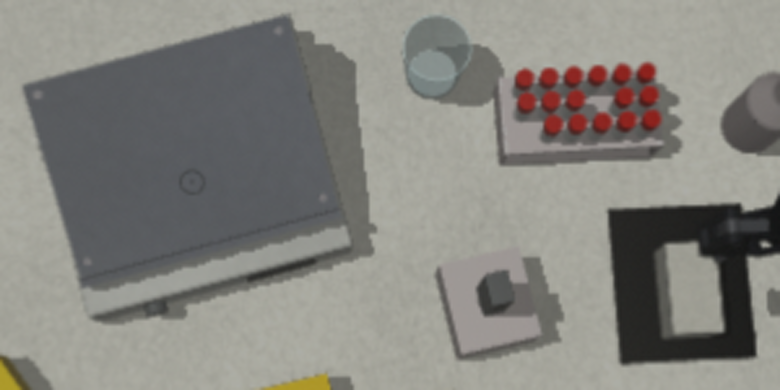

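Emit:
apply_moves(moves="-1 -0.25 0.01 -0.03 -0.02 -0.02 -0.37; -1 -0.25 0 -0.03 -0.02 -0.02 -0.37; -1 -0.24 -0.01 -0.03 -0.02 -0.01 -0.37; -1 -0.25 -0.01 -0.03 -0.02 -0.02 -0.37; -1 -0.24 -0.02 -0.03 -0.02 -0.01 -0.37; -1 -0.25 -0.02 -0.03 -0.02 -0.02 -0.36; -1 -0.24 -0.03 -0.03 -0.02 -0.01 -0.37; -1 0 0 0 0 0 0; -1 0 0 0 0 0 0")

```text
t: 13.42
eef_pos: [0.4617, -0.1265, 0.2656]
tool_rot: [0.001, 0.785, -0.62, -0.004]
contact_force: [-0.9, -0.7, -0.5]
gripper_width: 0.996
```

```bash
python3 - <<'E'
from h import *
w=shot('wrist'); save(w,'w9'); print(tool().round(4).tolist()); np.savez('w9.npz',c2w=w['c2w'])
print([ (a['location'],round(a['score'],2)) for a in nets.spot_point(w,'gauge_mid')])
print(proj(w,[[.463,-.131,.14]]))
E
```

```text
[[0.2287, -0.9735, -0.0083, 0.4615], [-0.9735, -0.2287, 0.0039, -0.128], [-0.0057, 0.0072, -1.0, 0.2653], [0.0, 0.0, 0.0, 1.0]]
[([329.4, 201.7], 0.73)]
[[325.75856145 214.49096042]]
```

View pics/w9.png

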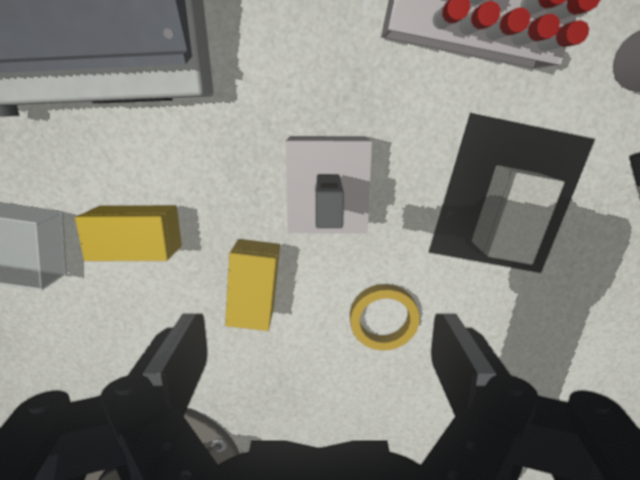

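```bash
python3 - <<'E'
from h import *
w=shot('wrist'); im=w['image'][130:245,270:390,::-1]; cv2.imwrite('pics/w9c.png',cv2.resize(im,None,fx=5,fy=5,interpolation=cv2.INTER_CUBIC))
print(tool()[:3,3])
print(atz(w,(330,208),.14),[atz(w,u,.06).round(4).tolist() for u in [(288,140),(371,140),(369,232),(287,232)]])
E
```

```text
[ 0.46145336 -0.1293152   0.26495025]
[ 0.46857793 -0.13537589  0.14      ] [[0.5026, -0.089, 0.06], [0.52, -0.1636, 0.06], [0.4333, -0.1856, 0.06], [0.4147, -0.1061, 0.06]]
```

View pics/w9c.png

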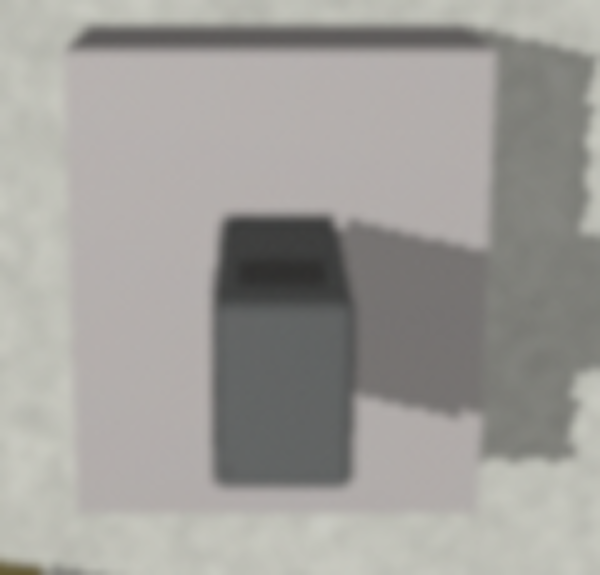

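```bash
python3 - <<'E'
from h import *
w=shot('wrist'); print(tool()[:3,3])
g=atz(w,(326.8,208.8),.14); print(g)
S=np.array([atz(w,u,.06) for u in [(284,139.6),(369,139.6),(365.6,232.4),(285.6,232.4)]]); print(S.round(4),S.mean(0), np.linalg.norm(S-np.roll(S,1,0),axis=1))
d=S[0]-S[3]+S[1]-S[2]; print('yaw',np.arctan2(d[1],d[0]))
s=shot('side'); print(proj(s,[[*g[:2],.14],[*g[:2],.1]]))
cv2.imwrite('pics/s9.png',cv2.resize(s['image'][190:260,320:400,::-1],None,fx=7,fy=7,interpolation=cv2.INTER_CUBIC))
E
```

```text
[ 0.46148749 -0.12935156  0.26487598]
[ 0.46741022 -0.13348676  0.14      ]
[[ 0.5021 -0.0857  0.06  ]
 [ 0.5198 -0.162   0.06  ]
 [ 0.4321 -0.1827  0.06  ]
 [ 0.414  -0.1051  0.06  ]] [ 0.46700171 -0.13387453  0.06      ] [0.09023805 0.07840105 0.09012321 0.07969921]
yaw 0.2239961504324231
[[355.29460211 201.9438377 ]
 [354.96078001 213.34390395]]
```

View pics/s9.png

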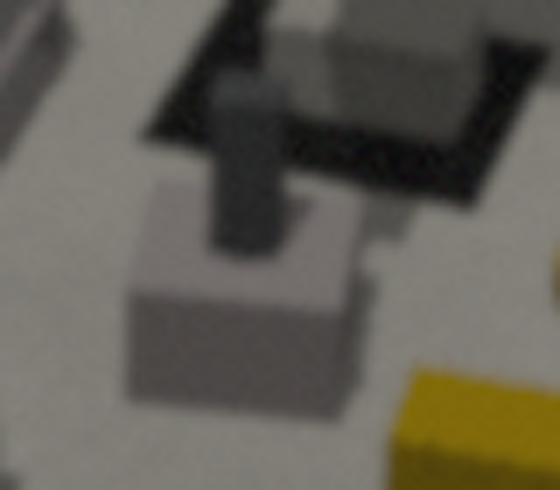

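```bash
python3 - <<'E'
from h import *
M=np.eye(4); M[:3,:3]=R.from_euler('z',.224).as_matrix()
T=plan(gT(M,[.467,-.1337,.18]),4,-1,dec=2)
plan(gT(M,[.467,-.1337,.081]),5,-1,T,dec=2)
E
```

```text
# dist mm 85.1 turn 0.6
-1 0.01 -0.01 0.18 0.03 0.02 0.01; -1 0.01 -0.01 0.18 0.03 0.02 0.01; -1 0.01 -0.01 0.17 0.02 0.03 0.02; -1 0.02 -0.01 0.18 0.03 0.02 0.01
# dist mm 98.6 turn 0.0
-1 0 0 0.16 0 0 0; -1 0 0 0.17 0 0 0; -1 0 0 0.16 0 0 0; -1 0 0 0.17 0 0 0; -1 0 0 0.16 0 0 0
```

Emit:
apply_moves(moves="-1 0.01 -0.01 0.18 0.03 0.02 0.01; -1 0.01 -0.01 0.18 0.03 0.02 0.01; -1 0.01 -0.01 0.17 0.02 0.03 0.02; -1 0.02 -0.01 0.18 0.03 0.02 0.01; -1 0 0 0.16 0 0 0; -1 0 0 0.17 0 0 0; -1 0 0 0.16 0 0 0; -1 0 0 0.17 0 0 0; -1 0 0 0.16 0 0 0; -1 0 0 0 0 0 0; -1 0 0 0 0 0 0; -1 0 0 0 0 0 0")

```text
t: 14.67
eef_pos: [0.4681, -0.133, 0.0823]
tool_rot: [-0.0, 0.782, -0.623, 0.001]
contact_force: [-0.1, -0.0, 0.7]
gripper_width: 1.001
```

```bash
python3 - <<'E'
from h import *
w=shot('wrist'); save(w,'w10'); print(tool().round(4).tolist(),bot.get_obs()['contact_force'])
print(proj(w,[[.467,-.1337,.14]]))
E
```

```text
[[0.224, -0.9746, 0.0024, 0.4684], [-0.9746, -0.224, -0.0002, -0.133], [0.0008, -0.0023, -1.0, 0.0826], [0.0, 0.0, 0.0, 1.0]] [-0.72126834  1.49989233  0.52955136]
[[320.06247447 365.931018  ]]
```

View pics/w10.png

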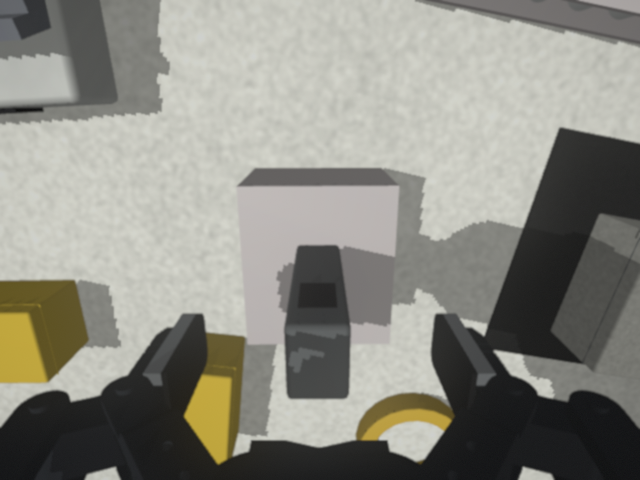

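Emit:
apply_moves(moves="0 0 0 0 0 0 0; 1 0 0 0 0 0 0; 1 0 0 0 0 0 0; 1 0 0 0 0 0 0; 1 0 0 0 0 0 0; 1 0 0 0 0 0 0; 1 0 0 0 0 0 0; 1 0 0 0 0 0 0; 1 0 0 0 0 0 0; 1 0 0 0 0 0 0; 1 0 0 0 0 0 0; 1 0 0 0 0 0 0", force=40)

```text
t: 15.72
eef_pos: [0.4677, -0.1325, 0.0818]
tool_rot: [-0.0, 0.783, -0.623, 0.0]
contact_force: [-0.8, -0.2, 5.6]
gripper_width: 0.25
```

```bash
python3 - <<'E'
from h import *
w=shot('wrist'); save(w,'w11'); o=bot.get_obs();print(tool().round(4).tolist(),o['contact_force'],o['gripper_width']*85)
E
```

```text
[[0.2246, -0.9744, 0.001, 0.4677], [-0.9744, -0.2246, 0.0001, -0.1325], [0.0002, -0.001, -1.0, 0.0818], [0.0, 0.0, 0.0, 1.0]] [-1.51701534 -0.02438026  6.78736113] 21.519517200746897
```

View pics/w11.png

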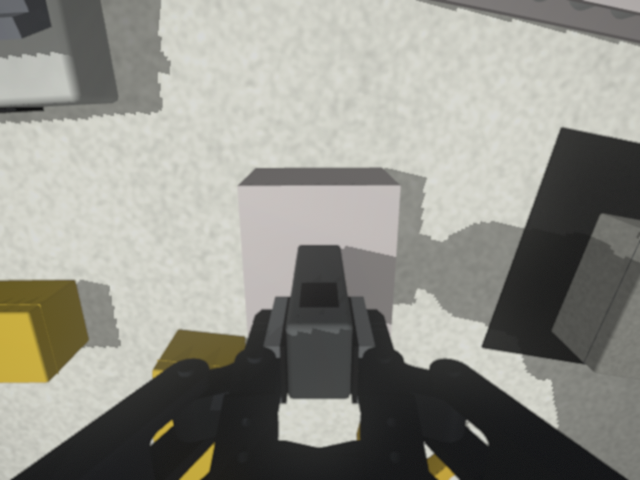

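Emit:
apply_moves(moves="1 0 0 -0.05 0 0 0; 1 0 0 -0.1 0 0 0; 1 0 0 -0.15 0 0 0; 1 0 0 -0.2 0 0 0; 1 0 0 -0.2 0 0 0; 1 0 0 -0.2 0 0 0; 1 0 0 -0.15 0 0 0; 1 0 0 -0.05 0 0 0; 1 0 0 0 0 0 0")

```text
t: 16.52
eef_pos: [0.4681, -0.1327, 0.2148]
tool_rot: [-0.001, 0.782, -0.623, 0.001]
contact_force: [-0.5, -0.6, -1.5]
gripper_width: 0.25
```

```bash
python3 - <<'E'
from h import *
o=bot.get_obs();print(tool()[:3,3],o['contact_force'],o['gripper_width']*85)
w=shot('wrist'); save(w,'w12')
T=gT(PL,ap(PL,[0,.004,.144])[0]); print(T[:3,3])
plan(T,12,1,dec=2)
E
```

```text
[ 0.46812968 -0.13269122  0.21476273] [-0.51698274 -0.61815476 -1.53767519] 21.235374057480513
[0.52946463 0.14102803 0.22031574]
# dist mm 280.7 turn 20.1
1 -0.18 -0.08 0 0.42 -0.01 -0.05; 1 -0.17 -0.09 0 0.42 -0.01 -0.05; 1 -0.17 -0.09 0 0.41 -0.01 -0.05; 1 -0.18 -0.09 0 0.42 -0.01 -0.05; 1 -0.17 -0.09 0.01 0.41 -0.01 -0.05; 1 -0.17 -0.09 0.01 0.42 -0.01 -0.05; 1 -0.17 -0.09 0.01 0.41 -0.01 -0.05; 1 -0.18 -0.09 0.01 0.42 -0.01 -0.05; 1 -0.17 -0.08 0.01 0.41 -0.01 -0.05; 1 -0.18 -0.09 0.02 0.42 -0.01 -0.05; 1 -0.17 -0.08 0.02 0.41 -0.01 -0.06; 1 -0.18 -0.09 0.03 0.42 0 -0.05
```

View pics/w12.png

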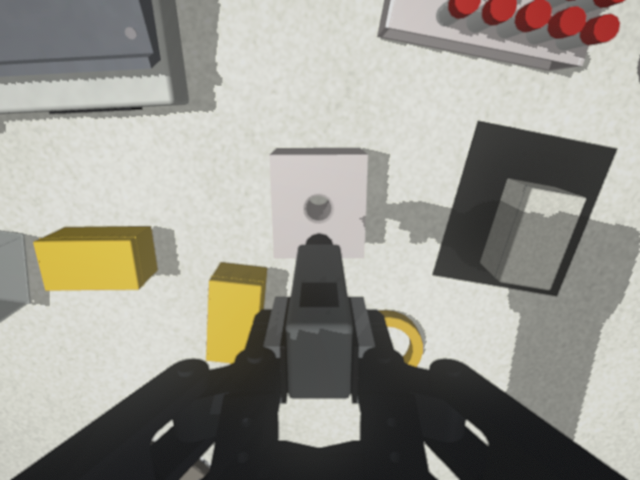

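Emit:
apply_moves(moves="1 -0.18 -0.08 0 0.42 -0.01 -0.05; 1 -0.17 -0.09 0 0.42 -0.01 -0.05; 1 -0.17 -0.09 0 0.41 -0.01 -0.05; 1 -0.18 -0.09 0 0.42 -0.01 -0.05; 1 -0.17 -0.09 0.01 0.41 -0.01 -0.05; 1 -0.17 -0.09 0.01 0.42 -0.01 -0.05; 1 -0.17 -0.09 0.01 0.41 -0.01 -0.05; 1 -0.18 -0.09 0.01 0.42 -0.01 -0.05; 1 -0.17 -0.08 0.01 0.41 -0.01 -0.05; 1 -0.18 -0.09 0.02 0.42 -0.01 -0.05; 1 -0.17 -0.08 0.02 0.41 -0.01 -0.06; 1 -0.18 -0.09 0.03 0.42 0 -0.05")

```text
t: 17.57
eef_pos: [0.5284, 0.1421, 0.2179]
tool_rot: [-0.138, 0.784, -0.597, 0.104]
contact_force: [0.6, -0.8, -1.7]
gripper_width: 0.251
```

Emit:
apply_moves(moves="1 0 0 0 0 0 0; 1 0 0 0 0 0 0; 1 0 0 0 0 0 0; 1 0 0 0 0 0 0; 1 0 0 0 0 0 0; 1 0 0 0 0 0 0")

```text
t: 18.07
eef_pos: [0.5298, 0.1406, 0.2198]
tool_rot: [-0.138, 0.783, -0.597, 0.105]
contact_force: [0.1, 0.1, -0.9]
gripper_width: 0.252
```

```bash
python3 - <<'E'
from h import *
w=shot('wrist'); save(w,'w13'); o=bot.get_obs();print(o['joint_vel'].round(3),o['contact_force'],o['q'].round(2))
A=np.linalg.inv(PL)@tool(); print(A.round(4).tolist())
print(proj(w,ap(PL,[[0,0,0],[0,.004,0]])),[ (a['location'],round(a['score'],2)) for a in nets.spot_point(w,'spot')])
print('tip axis',proj(w,ap(tool(),[[0,0,.0618],[0,0,.0738]])))
cv2.imwrite('pics/w13c.png',cv2.resize(w['image'][150:290,240:400,::-1],None,fx=5,fy=4.2,interpolation=cv2.INTER_CUBIC))
E
```

```text
[-0.004 -0.003 -0.003 -0.002  0.002 -0.002 -0.001] [ 0.12913408  0.40131579 -1.43939695] [ 0.18  0.12 -0.62  2.09  0.21  0.62 -1.87]
[[-0.0016, -1.0, -0.0002, 0.0002], [-1.0, 0.0016, -0.0005, 0.0037], [0.0005, 0.0002, -1.0, 0.1435], [0.0, 0.0, 0.0, 1.0]]
[[322.96577046 209.79313537]
 [318.06556294 209.80420317]] []
tip axis [[318.12037683 242.88671425]
 [318.14589557 236.7251291 ]]
```

View pics/w13.png

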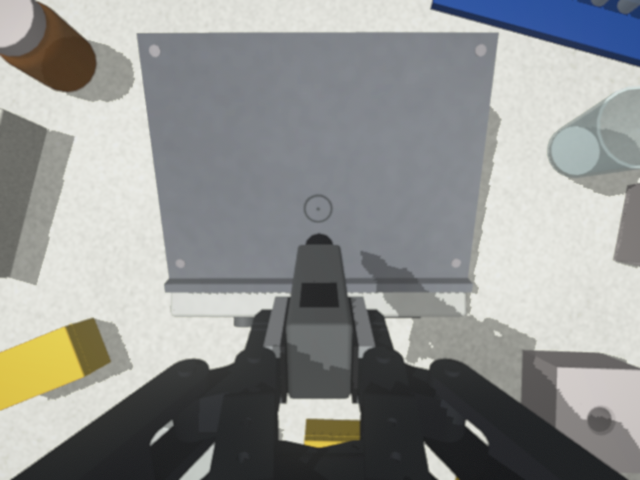

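View pics/w13c.png

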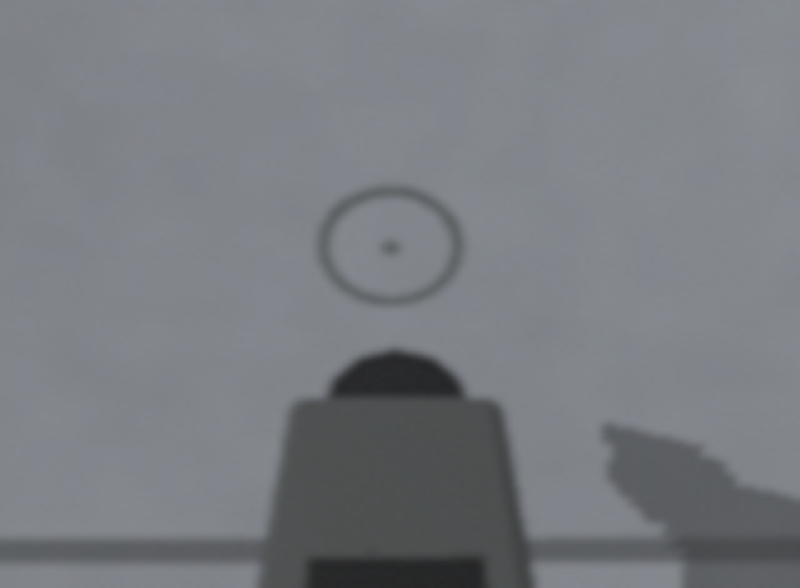

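Emit:
apply_moves(moves="1 0 -0.01 0.08 0 0 0; 1 0 0 0.1 0 0 0; 1 0 0 0.1 0 0 0; 1 0 0 0.08 0 0 0; 1 0 0 0.06 0 0 0; 1 0 0 0.03 0 0 0; 1 0 0 0 0 0 0; 1 0 0 0 0 0 0; 1 0 0 0 0 0 0; 1 0 0 0 0 0 0; 1 0 0 0 0 0 0")

```text
t: 19.08
eef_pos: [0.5488, 0.1469, 0.1702]
tool_rot: [-0.139, 0.783, -0.597, 0.105]
contact_force: [-0.6, -0.2, -1.8]
gripper_width: 0.25
```

```bash
python3 - <<'E'
from h import *
w=shot('wrist'); save(w,'w14'); o=bot.get_obs();print(o['contact_force'],o['q'].round(2))
A=np.linalg.inv(PL)@tool(); print(A.round(4).tolist())
print(proj(w,ap(PL,[[.001,.004,0]])), 'tip axis',proj(w,ap(tool(),[[0,0,.0618],[0,0,.0738]])))
cv2.imwrite('pics/w14c.png',cv2.resize(w['image'][150:290,240:400,::-1],None,fx=5,fy=4.2,interpolation=cv2.INTER_CUBIC))
F=[bot.get_obs()['contact_force']@PL[:3,2]]
for n in ['side']*6: s=shot(n); F.append(bot.get_obs()['contact_force']@PL[:3,2])
print(np.round(F,2)); save(s,'s14')
cv2.imwrite('pics/s14c.png',cv2.resize(s['image'][200:320,220:360,::-1],None,fx=5,fy=5,interpolation=cv2.INTER_CUBIC))
E
```

```text
[-0.13709351  0.16451726 -1.21458847] [ 0.12  0.22 -0.58  2.11  0.35  0.53 -2.  ]
[[-0.0004, -1.0, 0.0008, 0.0018], [-1.0, 0.0004, -0.0002, 0.0045], [0.0002, -0.0008, -1.0, 0.09], [0.0, 0.0, 0.0, 1.0]]
[[319.44018319 230.86483279]] tip axis [[318.69069862 243.26217901]
 [318.69375614 237.10265738]]
[-1.11 -1.64 -1.22 -0.69 -2.   -0.69 -1.22]
```

View pics/w14c.png

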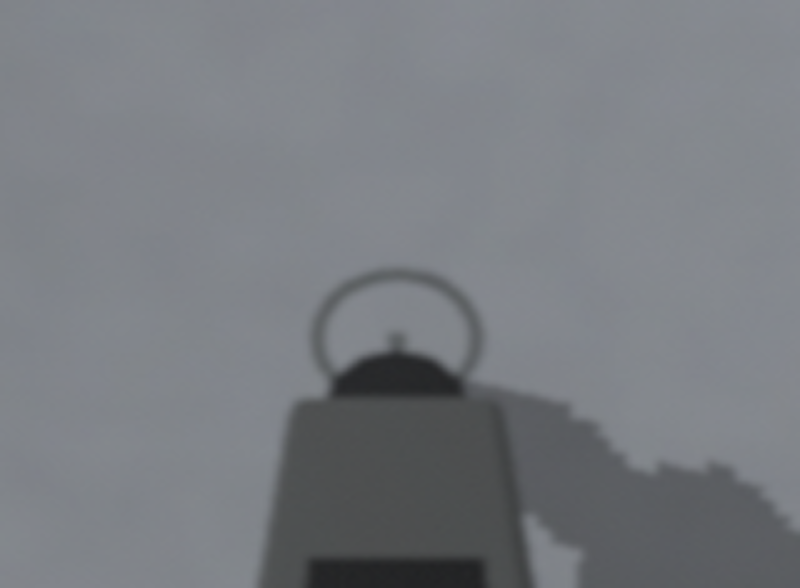

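View pics/s14c.png

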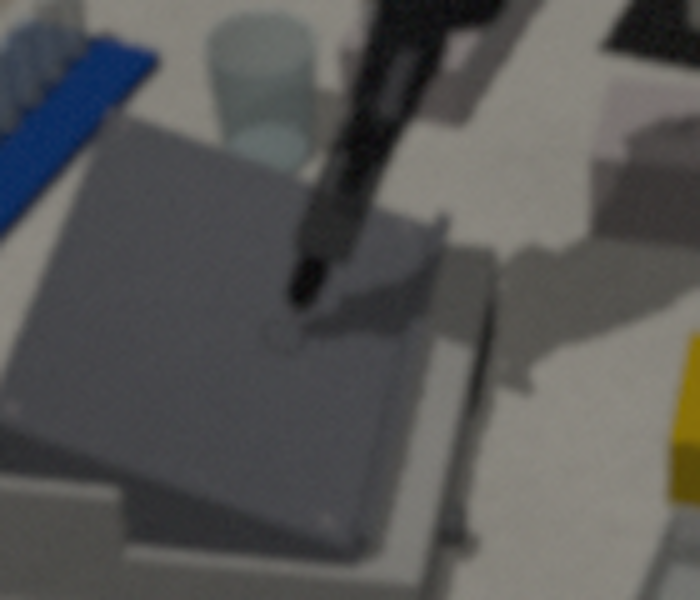

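Emit:
apply_moves(moves="1 0 0 0.04 0 0 0; 1 0 0 0.03 0 0 0; 1 0 0 0.03 0 0 0; 1 0 0 0 0 0 0; 1 0 0 0 0 0 0; 1 0 0 0 0 0 0")

```text
t: 19.93
eef_pos: [0.5525, 0.1481, 0.1583]
tool_rot: [-0.138, 0.784, -0.596, 0.105]
contact_force: [-0.4, -0.9, -2.0]
gripper_width: 0.249
```

```bash
cat > ff.py <<'E'
from h import *
F=[];Z=[]
for i in range(12):
    imaging.read_camera('top'); F.append(bot.get_obs()['contact_force']@PL[:3,2]); A=np.linalg.inv(PL)@tool(); Z.append(A[:3,3])
print('F',np.mean(F).round(2),'+-',(np.std(F)/12**.5).round(2),'TCP in plate',np.mean(Z,0).round(4),'z axis',A[:3,2].round(4),'t',bot.get_obs()['t'])
E
python3 ff.py
```

```text
F -1.36 +- 0.15 TCP in plate [0.0016 0.0046 0.0776] z axis [ 1.e-04  0.e+00 -1.e+00] t 20.5333
```

Baseline −1.36 N free. Now step down.

Emit:
apply_moves(moves="1 0 0 0.02 0 0 0; 1 0 0 0.02 0 0 0; 1 0 0 0 0 0 0; 1 0 0 0 0 0 0; 1 0 0 0 0 0 0")

```text
t: 20.95
eef_pos: [0.5542, 0.1484, 0.1539]
tool_rot: [-0.138, 0.784, -0.597, 0.105]
contact_force: [-1.1, -0.5, -0.8]
gripper_width: 0.251
```

```bash
python3 ff.py
```

```text
F -0.07 +- 0.17 TCP in plate [0.0015 0.0046 0.0728] z axis [ 1.e-04  0.e+00 -1.e+00] t 21.55
```

Emit:
apply_moves(moves="1 0 0 0.01 0 0 0; 1 0 0 0.01 0 0 0; 1 0 0 0.01 0 0 0; 1 0 0 0.01 0 0 0; 1 0 0 0 0 0 0; 1 0 0 0 0 0 0; 1 0 0 0 0 0 0")

```text
t: 22.13
eef_pos: [0.5558, 0.1489, 0.1494]
tool_rot: [-0.138, 0.784, -0.597, 0.105]
contact_force: [-1.3, -1.4, 1.2]
gripper_width: 0.249
```

```bash
python3 ff.py; python3 ff.py
```

```text
F 1.28 +- 0.12 TCP in plate [0.0015 0.0046 0.068 ] z axis [ 2.e-04  0.e+00 -1.e+00] t 22.7333
F 1.25 +- 0.13 TCP in plate [0.0015 0.0046 0.068 ] z axis [ 1.e-04  0.e+00 -1.e+00] t 23.3333
```

```bash
python3 - <<'E'
from h import *
w=shot('wrist'); s=shot('side'); t=shot('top')
cv2.imwrite('pics/w20.png',cv2.resize(w['image'][150:410,200:440,::-1],None,fx=2.5,fy=2.3,interpolation=cv2.INTER_CUBIC)); save(t,'t20')
im=s['image'].copy(); cv2.imwrite('pics/s20.png',cv2.resize(im[200:320,220:360,::-1],None,fx=5,fy=5,interpolation=cv2.INTER_CUBIC))
E
```

```text
(no output)
```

View pics/w20.png

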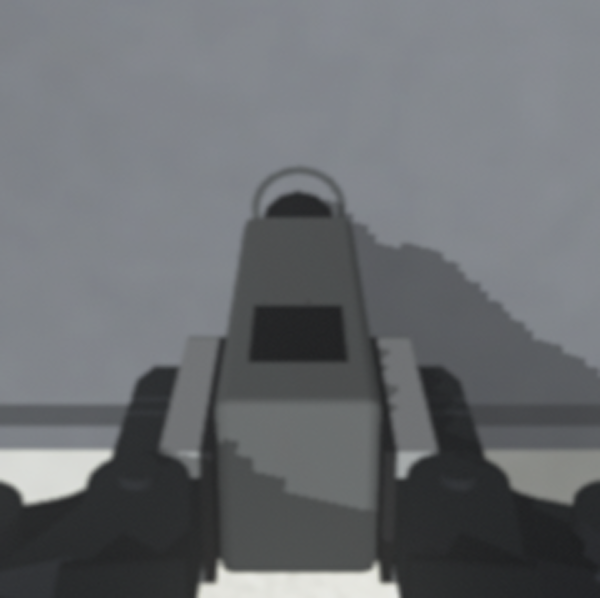

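View pics/s20.png

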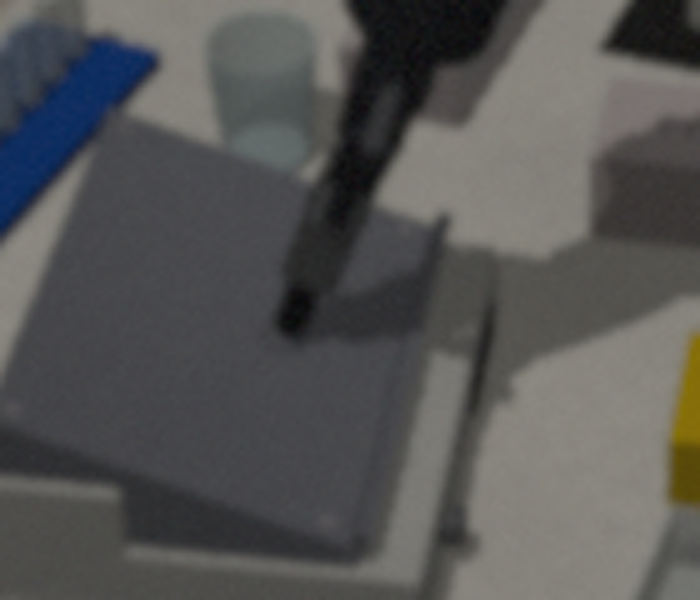

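View pics/t20.png

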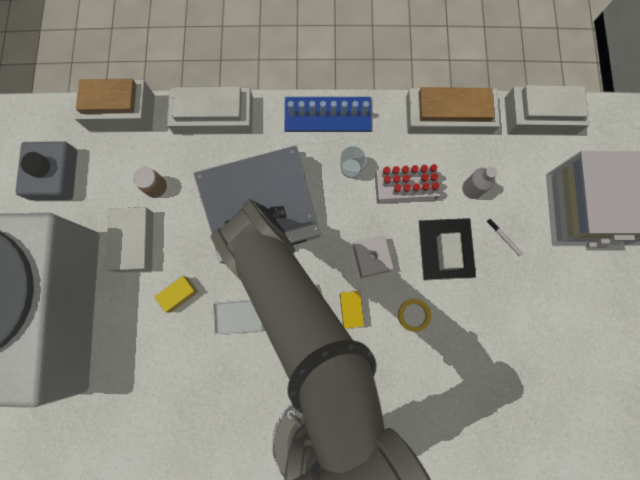

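```bash
python3 - <<'E'
from h import *
w=shot('wrist'); print(proj(w,ap(tool(),[[0,0,.0678]])),proj(w,ap(PL,[[.001,.004,0]])))
print(bot.hand_in())
E
```

```text
[[318.69171218 240.0231462 ]] [[319.60913876 240.70365698]]
the job is handed in; nothing more can be done
None
```

I moved the carton onto the mat and let go of it, and the gauge is now held square to the plate with its tip inside the ring. I handed the job in at about 23.5 s of the 59 s; the hand-in reports no verdict.

- **Carton:** it stands upright on the black mat, at least 20 mm inside every mat edge in the wrist picture. The final top picture still shows it there.
- **Position in the ring:** the calculated tip end projects to pixel (318.7, 240.0) and the ring centre to (319.6, 240.7). That is within about 1 mm, and the tip may be up to 7 mm off centre before it touches the ring.
- **Squareness:** the tool axis is within about 0.1° of the plate normal I fitted.
- **Tip depth:** the push is about 2.6 N, which means 5.5 mm in. The height above the plate gives about 6 mm in. The tip bottoms at 12 mm.
- **Everything else:** the bystanders look unmoved in the last top picture, apart from a few hidden behind the arm.

Three things did not go cleanly:

- **Plate fit:** my first fit was about 4 mm off sideways. I corrected it from the ring once the carton was off.
- **Carton grasp:** the force sensor read about 8 N while the gripper closed on the carton.
- **Ring detection:** the network did not find the ring in the wrist picture with the gauge held. I measured it from the image by hand.

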